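# Clamp a re-glued diary in the cam-lever book press

## Task

Take the diary out of the dark wooden book rest and stand it, spine still up, down on the bed of the book press between the two open jaws, about centred along them, and let go. Then flip the press's red-handled lever over its high point until it snaps fully closed and the jaws grip the diary. Leave the mug and the glue stick where they are.

Things in the scene. Friction and masses are not known exactly. Their poses are not given: they have to be found in the camera images.
- diary_centre (a point): centre of the loose diary (160 x 109 x 20 mm, 0.2 kg; grey front cover with a round picture, red spine and back). x axis along the 160 mm length, y across the 109 mm width towards the spine (up at the start), z through the thickness (19 mm solid). It starts standing, spine up, in the slot of the book rest, its centre 67 mm above the desk; the slot's walls end 52 mm above the desk
- press_slot (a point): point on the bed (16 mm above the desk) of the fixed light-wood book press, midway between its open jaws and midway along them. x axis across the jaws, from the lever end to the fixed jaw; y along the jaws; z up. Jaws 150 mm long, tops 62 mm above the desk, inner faces at x = -16 and +16 mm when open. Closing pushes the diary to the fixed jaw (its centre to x = +6.5 mm, 55 mm above the bed)
- lever_pivot (a point): middle of the lever's pivot pin, 45 mm above the desk at the -x end of the press (118.5 mm from press_slot along its -x). The pin lies along the y axis of press_slot; the lever swings in the press's x-z plane
- lever_grip (a point): centre of the lever's red round grip (22 mm thick, 56 mm long along the lever), 80 mm from the pivot. Open, it stands above the pivot (leaning 5 degrees towards the jaws); closed, it lies out from the press, away from the jaws, 52 mm above the desk
- lever (a joint): lever angle in rad: 0 = open (upright), 1.57 = fully closed (lying outward, nearly level). A spring holds it open up to the high point near 1.1 and beyond it snaps it on to the closed stop, where it stays; turning it takes up to 8 N at the grip
- mug_centre (a point): centre of the dark blue mug (82 x 114 x 91 mm), a bystander: leave alone
- glue_centre (a point): centre of the standing glue stick with the red cap (28 mm thick, 92 mm tall), a bystander: leave alone
- diary: the same diary; its origin lies at the middle of its back cover, axes as diary_centre
Things that resemble listed ones, but are neither listed nor needed, are in the scene too. Of the things that look like the diary, the larger one is meant.

How it is judged:
By the outcome, as a careful person would: the job done as asked, in the order asked, and still so for the second after the job is handed in, with the robot touching nothing.
It also fails if it takes over 58 s, if anything falls off the work surface, if the arm or the gripper's body presses on something with over 40 N, if the wrist force passes 120 N, or if a joint passes its speed limit or range.

## Robot

A 6-joint arm with a two-finger parallel gripper is mounted at the origin on the work surface; the furniture and walls round the work are solid. World frame = base frame: x ahead of the robot, y to its left, z up, the work surface at z = 0. Lengths are in mm, angles in rad, forces in N, time in s.
With the tool pointing down it reaches from about 350 to 975 mm from the base axis. Payload 7.1 kg.
Tool frame: the origin (TCP) lies at the centre of the arm's flange, where the gripper is bolted on; the fingertips stand 182 mm ahead of it and the grasp point (between the pads) lies 163 mm ahead of it; z points along the fingers, y is the line along which they close (so a half turn about z gives the same grasp; the last joint's range is limited). The gripper opens to 88 mm and grips with 3 to 60 N. Pads are 20 mm wide; open, the fingers measure 115 mm over their backs; the gripper's body (75 mm by 178 mm) begins 61 mm behind the grasp point.
Start: joints at [-1.28, 0.423, 1.63, -0, 1.089, -0.019], TCP at [190.561, -595.225, 404.675] pointing down, gripper open.
Joint ranges: [-3, 3], [-0.9, 2.11], [0.09, 2.58], [-1.31, 4.45], [0.11, 2.69], [-2.54, 2.54]. Speed limits (rad/s): [2.39, 2.39, 3.01, 3.14, 3.14, 3.14].

## Interface

Orientations are given as a rotation vector (axis times angle).
In Python, from workcell import readout, get_image, ctrl gives the robot as it stands.
- The arm moves only by the tool step_arm, never from a script. Its argument "targets" is a list that holds one entry, the list of rows, each a list of 7 numbers: the shift along the world's x, y, z as a fraction of full scale, then the turn, a rotation vector about the world's x, y, z as a fraction of full scale, then the opening, from 0 (shut) to 1 (fully open). In form: [[[dx, dy, dz, wx, wy, wz, claw], ...]]. A call has exactly 5 rows; each row shifts and turns the commanded pose from where the row before left it; what a row does not reach is not made up. Full scale, the value 1, is 0.05 m for a shift and 4 degrees for a turn. A row lasts 1/8 s, in which the tool goes at most 62.5 mm and 10.7 degrees, less where a joint would pass 70% of its speed; a pose out of reach is approached as far as the arm can. A call with a number of a shift or a turn outside -1 to 1 is refused whole. A call with a gripper value outside its range is refused whole. The fingers move at their own pace and stop on an object; the grip force is fixed at half the most. Time passes only in rows, so rows that do not move let the fingers close, or fill a call up. It gives the time, the measured TCP pose, the force, the opening and the grip force at its end, in the units of the state.
- readout.get_obs(): the state, without advancing time (a new reading comes with each control period).
- get_image(name): name is "scene" or "side" or "wrist"; returns a dict with "pixels" (480x640x3 uint8, red, green, blue), "intrinsics" (3x3 intrinsics, pixels), "extrinsics" (4x4, takes a point from world to camera coordinates). Camera axes: x right, y down, z forward; pixel columns grow to the right and rows downward; lengths in mm; the calibration is good to about 2 mm. A picture is of the moment at which its call begins. There is no depth.
- ctrl.close_job(): hands the job in; it is judged then, once.
The state is a dict: "t": time; "qpos": joint angles; "qvel": joint speeds; "joint_torque": joint torques, N m; "ee_pos": TCP position; "orientation": TCP orientation; "ft_force": force on the tool from outside, world axes, zero at the start; "moment": the same for the moment, N m; "width": finger opening in mm; "grasp_force": force on a finger pad.
Only numpy, scipy, OpenCV 4.12 (cv2) and the standard library are available. Lean on these libraries where they do the work, as an engineer would, in place of code of your own. Each camera call takes 0.05 s, during which the arm holds its last target. There are 200 camera calls.

## Working session

There is one attempt and no reset: what is moved stays moved. The work goes in short steps, Python scripts to look and compute and a tool call to move; the robot and the scene stay as the last step left them, time stands still between calls to the robot, and variables do not carry over. Pictures are saved under pics/ and viewed, at most 10 in all, crops included, and the job is handed in when it is done.

Besides the shell and the picture viewer there is one more tool, called by a JSON object that holds its "name" and its "arguments". step_arm: Moves the arm, as the interface text tells. Shift numbers are shares of 0.05 m and turn numbers shares of 4 degrees, none past 1 either way. Its arguments: {"type":"object","properties":{"targets":{"type":"array"}},"required":["targets"]}

```bash
mkdir -p pics; ls
python3 - <<'E'
from workcell import readout,get_image
import cv2,pickle
for n in ("scene","side"):
    d=get_image(n); cv2.imwrite(f"pics/{n}0.png",d["pixels"][:,:,::-1]); pickle.dump(d,open(f"{n}0.pkl","wb"))
    print(n,d["intrinsics"].round(1).tolist(),d["extrinsics"].round(3).tolist())
o=readout.get_obs(); print(o)
E
```

```text
pics
scene [[593.3, 0.0, 307.6], [0.0, 593.3, 239.6], [0.0, 0.0, 1.0]] [[-0.555, -0.832, 0.008, 205.411], [-0.419, 0.271, -0.866, 306.675], [0.718, -0.485, -0.499, 908.311], [0.0, 0.0, 0.0, 1.0]]
side [[437.0, 0.0, 316.5], [0.0, 437.0, 246.2], [0.0, 0.0, 1.0]] [[-0.96, -0.281, 0.015, 419.927], [-0.155, 0.483, -0.862, 195.367], [0.235, -0.829, -0.507, 805.17], [0.0, 0.0, 0.0, 1.0]]
{'t': 0.1, 'qpos': array([-1.27999939e+00,  4.23764970e-01,  1.63061163e+00,  3.28416001e-06,
        1.08859490e+00, -1.89981760e-02]), 'qvel': array([-1.67908971e-04, -1.54042792e-03, -2.19313122e-03,  3.25604733e-05,
        3.55685977e-04, -5.33849611e-04]), 'joint_torque': array([-9.64826140e-04, -5.45616102e+01, -2.74325055e+01,  6.45083771e-02,
        1.88683555e-02, -2.26047030e-05]), 'ee_pos': array([ 190.49309284, -594.99686081,  403.97967741]), 'orientation': array([-3.10262963e+00, -4.84468217e-01,  2.88784759e-04]), 'ft_force': array([-0.4553687 ,  0.397606  ,  0.79455582]), 'moment': array([0.04875322, 0.03552595, 0.00080689]), 'grasp_force': 0.0, 'width': 87.9036483542003}
```

View pics/scene0.png

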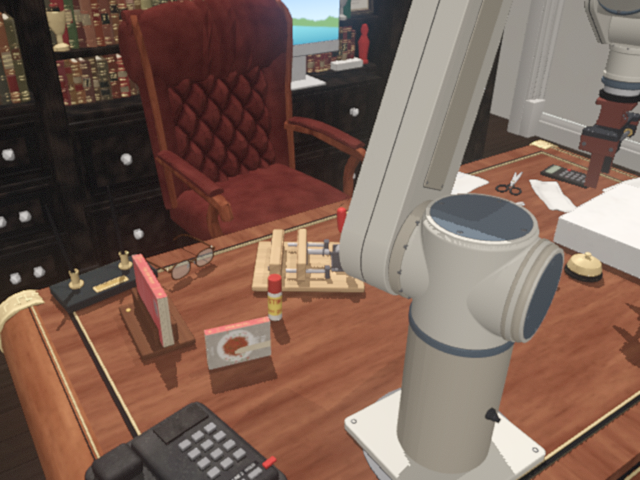

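View pics/side0.png

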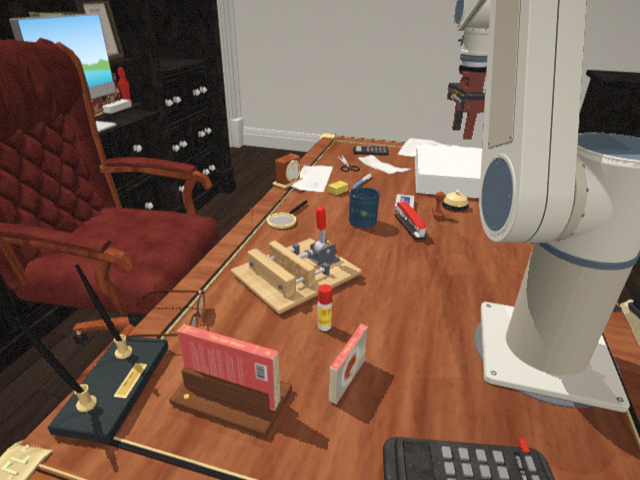

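Diary candidates: A in the dark book rest (scene ≈ (153,305), side ≈ (230,370)), and B standing loose (scene ≈ (238,343), side ≈ (349,363)). A is larger and sits in the dark rest with its red spine up, so A fits. I'll confirm it in an enlarged crop and also enlarge the press.

Run:
```python
import cv2,numpy as np
s=cv2.imread("pics/side0.png");c=cv2.imread("pics/scene0.png")
def t(im,x,y,k):
    w,h=400//k,300//k
    a=cv2.resize(im[y:y+h,x:x+w],(w*k,h*k),interpolation=cv2.INTER_CUBIC); a=cv2.resize(a,(w*k,h*k))
    o=np.zeros((300,400,3),np.uint8);o[:h*k,:w*k]=a
    for i in range(0,w,10): cv2.line(o,(i*k,0),(i*k,8 if (x+i)%50 else 16),(0,255,0),1)
    for i in range(0,h,10): cv2.line(o,(0,i*k),(8 if (y+i)%50 else 16,i*k),(0,255,0),1)
    return o
cv2.imwrite("pics/crop.png",np.vstack([np.hstack([t(s,170,320,3),t(s,230,200,3)]),np.hstack([t(c,110,250,3),t(c,240,200,3)])]))
```

```text
(no output)
```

View pics/crop.png

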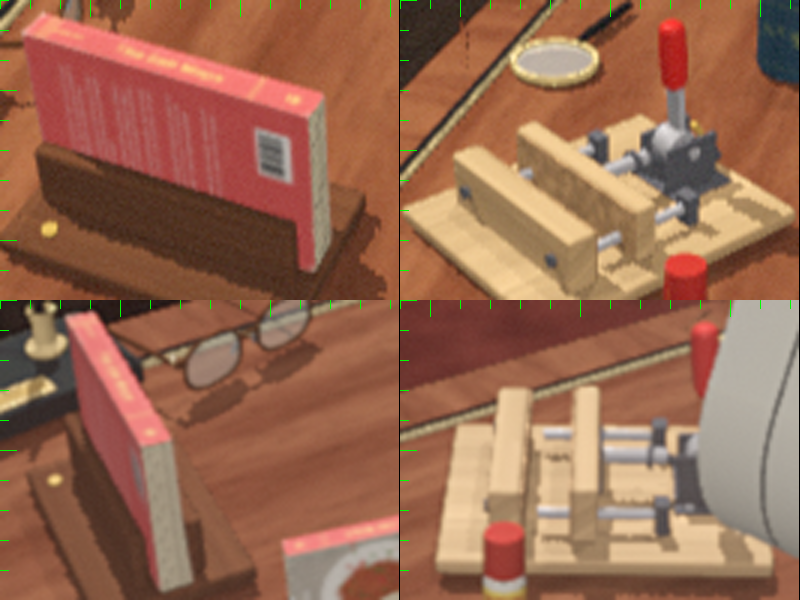

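The crop confirms A: it is the bigger one, has its red back and spine, and stands in the dark rest. The press's fixed jaw is on the left, with the lever's red grip upright at side ≈ (321,218). Next I triangulate the corners.

```bash
cat > h.py <<'E'
import pickle,cv2,numpy as np
def P(d): return d["intrinsics"]@d["extrinsics"][:3]
def tri(d1,p1,d2,p2):
    X=cv2.triangulatePoints(P(d1),P(d2),np.float64(p1).reshape(2,1),np.float64(p2).reshape(2,1)); return (X[:3]/X[3]).ravel()
def proj(d,X):
    q=P(d)@np.append(X,1); return q[:2]/q[2]
def onplane(d,p,z):
    R=d["extrinsics"][:3,:3];t=d["extrinsics"][:3,3]; c=-R.T@t; v=R.T@np.linalg.solve(d["intrinsics"],[p[0],p[1],1]); return c+v*(z-c[2])/v[2]
E
python3 - <<'E'
from h import *
s=pickle.load(open("side0.pkl","rb"));c=pickle.load(open("scene0.pkl","rb"))
pts={ # side crop, scene crop
'bk_far':((25,38),(68,16)),'bk_near':((307,108),(142,143)),'fr_far':((43,15),(93,13)),'fr_near':((327,95),(170,138))}
for k,(a,b) in pts.items(): print(k,tri(s,np.array(a)/3+[170,320],c,np.array(b)/3+[110,250]).round(1))
pts={'fo_far':((55,157),(100,90)),'fi_far':((75,146),(131,89)),'fo_near':((170,247),(90,192)),'fi_near':((197,237),(125,192)),
'mo_far':((118,133),(177,89)),'mi_far':((137,123),(200,88)),'mo_near':((230,213),(172,184)),'mi_near':((255,203),(199,184)),'grip':((274,55),(305,57)),'griptop':((272,21),(306,24))}
for k,(a,b) in pts.items():
    p=np.array(a)/3+[230,200];q=np.array(b)/3+[240,200]
    print(k,tri(s,p,c,q).round(1),onplane(s,p,62).round(0),onplane(c,q,62).round(0))
d=s
print(onplane(s,(325,310),50),onplane(s,(363,210),50))
E
```

```text
bk_far [580.3 264.1 120. ]
bk_near [423.3 275.  121.9]
fr_far [579.9 247.6 118.5]
fr_near [419.2 260.3 120.8]
fo_far [618.6 -71.3  58.2] [617. -67.  62.] [612. -67.  62.]
fi_far [613.1 -95.6  54.5] [609. -86.  62.] [600. -88.  62.]
fo_near [499.1   8.4  56.3] [496.  16.  62.] [491.  13.  62.]
fi_near [487.1 -12.5  54.7] [483.  -1.  62.] [478.  -7.  62.]
mo_far [ 588.3 -121.5   57.5] [ 585. -114.   62.] [ 581. -117.   62.]
mi_far [ 577.8 -135.8   59.5] [ 577. -133.   62.] [ 573. -133.   62.]
mo_near [472.6 -42.   58.8] [470. -35.  62.] [469. -40.  62.]
mi_near [458.2 -54.9  62. ] [457. -53.  62.] [459. -56.  62.]
grip [ 473.7 -155.   126.8] [ 507. -279.   62.] [ 570. -230.   62.]
griptop [ 476.  -156.5  152.3] [ 527. -344.   62.] [ 616. -265.   62.]
[403.25125369  62.97486598  50.        ] [ 418.55067136 -385.86718684   50.        ]
```

{"name": "step_arm", "arguments": {"targets": [[[0.7,1,0,0,0,-1,1],[0.7,1,0,0,0,-1,1],[0.7,1,0,0,0,-1,1],[0.7,1,0,0,0,-1,1],[0.7,1,0,0,0,-1,1]]]}}

```text
t: 0.72
ee_pos: [366.3, -343.5, 404.5]
orientation: [-3.141, 0.066, 0.0]
ft_force: [1.2, -0.2, -0.4]
width: 88.1
grasp_force: 0.0
```

{"name": "step_arm", "arguments": {"targets": [[[0.5,1,0,0,0,-0.5,1],[0.5,1,0,0,0,0,1],[0.5,1,0,0,0,0,1],[0.5,1,0,0,0,0,1],[0.4,1,0,0,0,0,1]]]}}

```text
t: 1.35
ee_pos: [486.2, -93.4, 404.6]
orientation: [-3.139, 0.116, -0.0]
ft_force: [0.9, 0.3, -0.4]
width: 87.9
grasp_force: 0.0
```

```bash
cat > snap.py <<'E'
import sys,cv2,pickle
from workcell import readout,get_image
n,tag=sys.argv[1:3]
d=get_image(n); cv2.imwrite(f"pics/{tag}.png",d["pixels"][:,:,::-1]); pickle.dump(d,open(f"{tag}.pkl","wb"))
E=d["extrinsics"]; print("cam at",(-E[:3,:3].T@E[:3,3]).round(0))
o=readout.get_obs()
for k in ("t","qpos","ee_pos","orientation","ft_force","width","grasp_force"): print(k,o[k] if not hasattr(o[k],"round") else o[k].round(2))
E
python3 snap.py wrist w1
```

```text
cam at [558. -98. 385.]
t 1.4
qpos [-0.21  0.23  1.91  0.    1.    1.44]
ee_pos [487.58 -89.38 404.66]
orientation [-3.14  0.11 -0.  ]
ft_force [1.23 2.33 0.03]
width 87.64303152813038
grasp_force 0.0
```

View pics/w1.png

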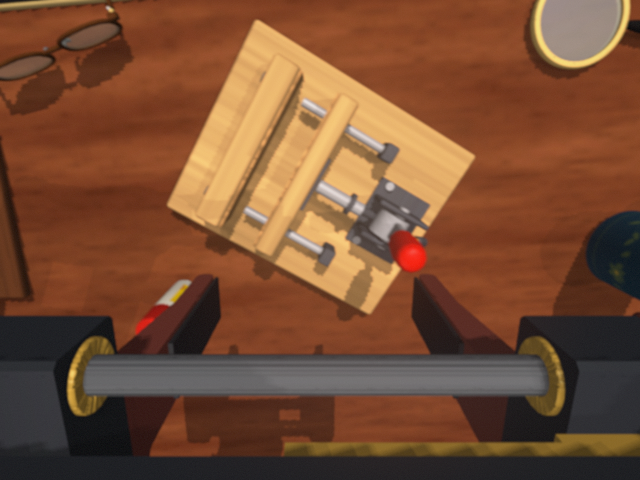

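The wrist view shows the press plainly. The fixed jaw's inner top edge runs (300,70)–(220,225), the moving jaw's facing edge (338,95)–(257,250), and the lever grip is at (408,250).

Run:
```python
from h import *
w=pickle.load(open("w1.pkl","rb"));s=pickle.load(open("side0.pkl","rb"))
a=[onplane(w,p,62)[:2] for p in [(300,70),(220,225),(338,95),(257,250)]]
print([x.round(1) for x in a]); u=(a[0]-a[1]+a[2]-a[3]); print("yaw",np.degrees(np.arctan2(u[1],u[0])),"slot",np.mean(a,0), [np.linalg.norm(a[0]-a[1]),np.linalg.norm(a[2]-a[3])])
print("inner edge mid tri z:",tri(w,(297.5,82.5),s,np.array((127,196))/3+[230,200]))
print("grip",tri(w,(409,251),s,np.array((272,21))/3+[230,200]))
```

```text
[array([607. , -89.4]), array([488.8, -10.4]), array([ 586.6, -117.9]), array([464.1, -39.6])]
yaw -33.167680148196666 slot [536.59461338 -64.31961554] [np.float64(142.22619948789395), np.float64(145.34437102623028)]
inner edge mid tri z: [587.42623338 -91.67524675  20.09838808]
grip [ 478.7601247  -153.5833006   153.46024799]
```

{"name": "step_arm", "arguments": {"targets": [[[0.1,1,0,0,0,0,1],[0.1,1,0,0,0,0,1],[0.1,1,0,0,0,0,1],[0,1,0,0,0,0,1],[0,1,0,0,0,0,1]]]}}

```text
t: 2.02
ee_pos: [500.3, 156.3, 404.5]
orientation: [3.139, -0.116, -0.001]
ft_force: [0.6, -0.7, -0.2]
width: 87.6
grasp_force: 0.0
```

```bash
python3 snap.py wrist w2
```

```text
cam at [572. 151. 384.]
t 2.075
qpos [0.29 0.28 1.85 0.   1.01 1.93]
ee_pos [500.38 160.43 404.65]
orientation [-3.14  0.11 -0.  ]
ft_force [ 0.84  3.   -0.62]
width 87.84594321172041
grasp_force 0.0
```

View pics/w2.png

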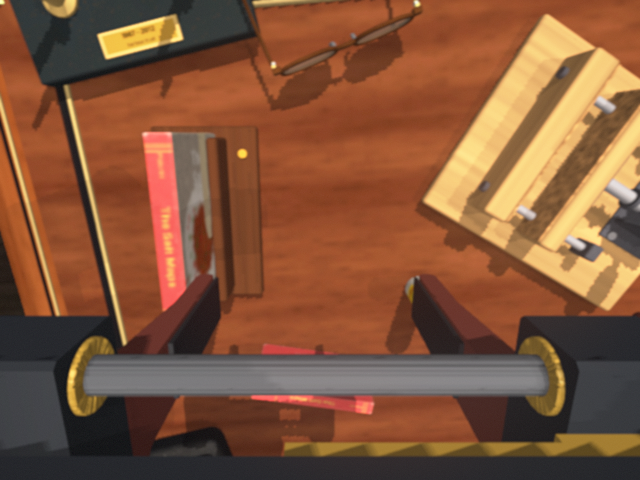

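The picture shows the diary's red spine top: its far end is at (142,132)–(173,132), with edges down to (163,310) and (186,285).

Run:
```python
from h import *
w=pickle.load(open("w2.pkl","rb"));s=pickle.load(open("side0.pkl","rb"))
a=[onplane(w,p,121)[:2] for p in [(142,132),(173,132),(163,310),(186,285)]]
print([x.round(1) for x in a])
for i,j in((0,2),(1,3)): u=a[i]-a[j];print(np.degrees(np.arctan2(u[1],u[0])))
print(tri(w,(142,132),s,np.array((25,38))/3+[170,320]),tri(w,(173,132),s,np.array((43,15))/3+[170,320]))
a=[onplane(w,p,62)[:2] for p in [(618,57),(502,220),(540,245)]];print(a)
```

```text
[array([581.7, 266. ]), array([580.3, 245.5]), array([453.7, 274.8]), array([472.3, 254.4])]
-3.9589715736677418
-4.710093558904709
[580.51658023 265.87178879 119.76503419] [580.49568825 246.45931635 118.64777973]
[array([612.29007738, -84.87982302]), array([489.52616914,  -2.6654549 ]), array([464.63361286, -36.96451212])]
```

{"name": "step_arm", "arguments": {"targets": [[[0.01,0.9,0,0,0,0,1],[0,0.8,0,0,0,0,1],[0,0.34,-0.4,0,0,0,1],[0,0,-0.5,0,0,0,1],[0,0,-0.4,0,0,0,1]]]}}

```text
t: 2.7
ee_pos: [500.4, 256.0, 337.2]
orientation: [3.138, -0.116, -0.004]
ft_force: [-0.6, -0.1, -0.6]
width: 87.7
grasp_force: 0.0
```

{"name": "step_arm", "arguments": {"targets": [[[0,0,-0.5,0,0,0,1],[0,0,-0.5,0,0,0,1],[0,0,-0.3,0,0,0,1],[0,0,-0.2,0,0,0,1],[0,0,0,0,0,0,1]]]}}

```text
t: 3.32
ee_pos: [500.9, 256.5, 264.0]
orientation: [3.139, -0.117, -0.002]
ft_force: [-0.1, -0.3, -0.1]
width: 87.7
grasp_force: 0.0
```

```bash
python3 snap.py side s1; python3 -c "
import cv2,numpy as np;a=cv2.imread('pics/s1.png');cv2.imwrite('pics/s1c.png',cv2.resize(a[200:440,120:440],(800,600),interpolation=2))"
```

```text
cam at [244. 691. 570.]
t 3.375
qpos [ 0.45  0.53  1.85 -0.    0.76  2.1 ]
ee_pos [501.21 256.7  264.74]
orientation [-3.14  0.12 -0.  ]
ft_force [ 0.32 -0.05 -0.55]
width 87.8653401485161
grasp_force 0.0
```

View pics/s1c.png

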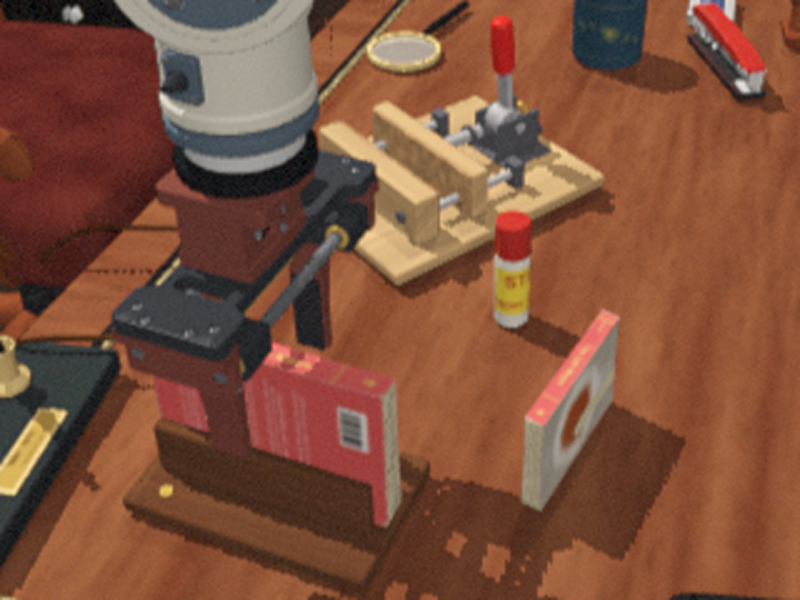

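The crop shows the fingers straddling the diary, back-side finger at (230,400) and front at (312,310), with the tips above the rest walls. I'll shift y by 5 mm and close.

{"name": "step_arm", "arguments": {"targets": [[[0,0.1,0,0,0,0,1],[0,0,0,0,0,0,0.3],[0,0,0,0,0,0,0],[0,0,0,0,0,0,0],[0,0,0,0,0,0,0]]]}}

```text
t: 4.0
ee_pos: [501.1, 261.8, 264.7]
orientation: [-3.139, 0.117, -0.0]
ft_force: [-0.6, 0.6, 0.1]
width: 51.3
grasp_force: 0.0
```

{"name": "step_arm", "arguments": {"targets": [[[0,0,0,0,0,0,0],[0,0,0,0,0,0,0],[0,0,0,0,0,0,0],[0,0,0.1,0,0,0,0],[0,0,0.2,0,0,0,0]]]}}

```text
t: 4.62
ee_pos: [500.8, 261.7, 279.7]
orientation: [3.139, -0.117, -0.002]
ft_force: [0.5, 0.7, -2.1]
width: 19.1
grasp_force: 30.0
```

{"name": "step_arm", "arguments": {"targets": [[[0,0,1,0,0,0,0],[0,0,0.8,0,0,0,0],[0.1,-0.6,0,0,0,-1,0],[0.1,-0.8,0,0,0,-1,0],[0.1,-0.9,0,0,0,-1,0]]]}}

```text
t: 5.25
ee_pos: [516.0, 146.0, 370.6]
orientation: [-3.109, 0.446, -0.002]
ft_force: [0.0, -0.1, -1.5]
width: 19.3
grasp_force: 30.0
```

{"name": "step_arm", "arguments": {"targets": [[[0.1,-0.9,0,0,0,-1,0],[0.1,-0.9,0,0,0,-1,0],[0.1,-0.9,0,0,0,-1,0],[0.1,-0.9,0,0,0,-1,0],[0,-0.5,0,0,0,-0.35,0]]]}}

```text
t: 5.88
ee_pos: [536.1, -60.3, 370.4]
orientation: [3.006, -0.914, 0.002]
ft_force: [0.2, 0.3, -1.5]
width: 19.4
grasp_force: 30.0
```

{"name": "step_arm", "arguments": {"targets": [[[0,0,0,0,0,0,0],[0,0,-0.4,0,0,0,0],[0,0,-0.3,0,0,0,0],[0,0,0,0,0,0,0],[0,0,0,0,0,0,0]]]}}

```text
t: 6.5
ee_pos: [536.3, -57.8, 335.0]
orientation: [-3.007, 0.908, -0.0]
ft_force: [0.6, -0.7, -1.0]
width: 19.2
grasp_force: 30.0
```

```bash
python3 snap.py side s2; python3 snap.py wrist w3; python3 -c "
import cv2,numpy as np;a=cv2.imread('pics/s2.png');b=cv2.imread('pics/w3.png')
cv2.imwrite('pics/c3.png',np.hstack([cv2.resize(a[160:340,200:380],(400,400),interpolation=2),cv2.resize(b[:400,:400],(400,400))]))"
```

```text
cam at [244. 691. 570.]
t 6.55
qpos [-0.13  0.39  1.87  0.    0.88  2.03]
ee_pos [536.35 -57.91 335.18]
orientation [-3.01  0.91 -0.  ]
ft_force [ 0.45  0.45 -1.31]
width 19.47223292329901
grasp_force 29.99748319387436
cam at [596. -97. 315.]
t 6.6
qpos [-0.13  0.39  1.87  0.    0.88  2.03]
ee_pos [536.36 -58.01 335.27]
orientation [-3.01  0.91 -0.  ]
ft_force [-0.72  0.24 -2.31]
width 19.398006621434416
grasp_force 29.997465312480927
```

View pics/c3.png

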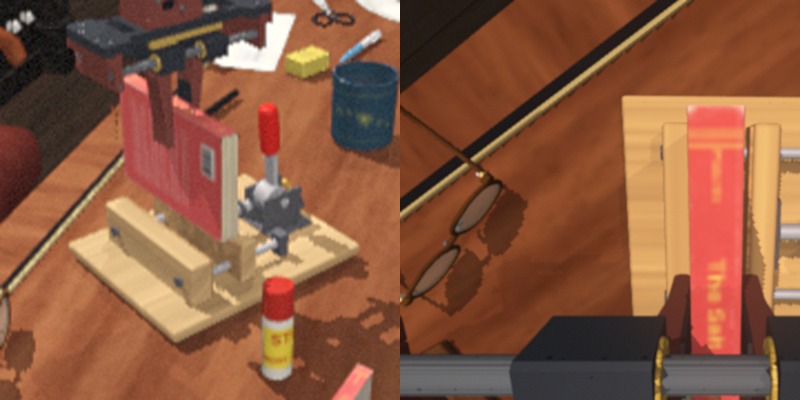

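Run:
```python
from h import *
w=pickle.load(open("w3.pkl","rb"))
th=np.radians(-33.6);u=np.array([np.cos(th),np.sin(th)]);n=np.array([-u[1],u[0]])
tcp=np.array([536.4,-57.9]);print("tcp u,n",tcp@u,tcp@n, "yaw",np.degrees(2*np.arctan2(.908,-3.007))-0)
for p,z in [((264,124),62),((264,300),62),((351,124),62),((381,124),62),((379,260),62),((349,240),62)]:
    q=onplane(w,p,z)[:2];print(p,"u %.1f n %.1f"%(q@u,q@n))
g=cv2.imread("pics/w3.png");print(g[200,255:395:2].tolist())
w1=pickle.load(open("w1.pkl","rb"))
for p in [(280,55),(300,70),(200,218),(218,225),(338,95),(257,250),(357,103),(277,255)]:
    q=onplane(w1,p,62)[:2];print(p,"u %.1f n %.1f"%(q@u,q@n))
for p in [(287,110),(343,110)]:
    q=onplane(w,p,192)[:2];print(p,"diary u %.1f n %.1f"%(q@u,q@n))
```

```text
tcp u,n 478.82032421808697 248.61308717701505 yaw 326.3953489813021
(264, 124) u 556.8 n 282.0
(264, 300) u 436.4 n 286.1
(351, 124) u 556.8 n 227.0
(381, 124) u 556.9 n 208.0
(379, 260) u 466.5 n 205.3
(349, 240) u 480.9 n 226.5
[[94, 155, 211], [94, 156, 211], [94, 156, 212], [96, 156, 212], [87, 144, 195], [93, 152, 207], [104, 170, 226], [103, 170, 226], [102, 166, 222], [99, 163, 220], [100, 163, 220], [99, 163, 220], [99, 164, 221], [99, 165, 222], [102, 165, 223], [100, 166, 223], [97, 157, 217], [86, 110, 220], [84, 94, 238], [85, 94, 239], [83, 93, 239], [83, 92, 239], [82, 91, 239], [83, 93, 240], [83, 92, 240], [82, 92, 241], [82, 90, 240], [82, 93, 239], [84, 108, 239], [85, 123, 240], [86, 127, 240], [86, 125, 241], [85, 120, 241], [86, 106, 242], [85, 96, 242], [84, 92, 242], [84, 94, 244], [84, 94, 244], [86, 94, 243], [87, 96, 243], [94, 105, 244], [101, 113, 244], [98, 110, 245], [87, 98, 241], [63, 85, 152], [44, 68, 102], [47, 72, 111], [65, 106, 156], [75, 124, 174], [97, 157, 216], [110, 179, 234], [115, 187, 239], [115, 190, 241], [118, 191, 242], [116, 193, 242], [116, 189, 240], [114, 184, 237], [110, 180, 232], [108, 177, 231], [107, 174, 229], [98, 160, 217], [73, 110, 149], [80, 88, 109], [96, 149, 198], [105, 170, 225], [103, 168, 224], [102, 169, 224], [103, 168, 225], [103, 170, 225], [103, 169, 225]]
(280, 55) u 556.9 n 280.0
(300, 70) u 555.1 n 261.4
(200, 218) u 410.0 n 279.5
(218, 225) u 412.0 n 263.4
(338, 95) u 553.8 n 226.4
(257, 250) u 408.5 n 223.8
(357, 103) u 556.0 n 210.3
(277, 255) u 413.0 n 206.4
(287, 110) diary u 557.5 n 257.9
(343, 110) diary u 557.5 n 240.9
```

The jaws and diary are parallel. The wrist tile has the jaw's facing edge at x≈349 and the fixed jaw's outer edge at x≈264. The diary needs to move 4.5 mm towards the lever and 5 mm along the jaws, so (+1.7,−6.5) mm.

{"name": "step_arm", "arguments": {"targets": [[[0.03,-0.13,0,0,0,0,0],[0,0,-0.4,0,0,0,0],[0,0,-0.4,0,0,0,0],[0,0,-0.35,0,0,0,0],[0,0,-0.05,0,0,0,0]]]}}

```text
t: 7.22
ee_pos: [537.3, -64.9, 273.6]
orientation: [3.007, -0.909, -0.003]
ft_force: [-0.7, 0.8, -1.3]
width: 19.5
grasp_force: 30.0
```

{"name": "step_arm", "arguments": {"targets": [[[0,0,-0.04,0,0,0,0],[0,0,-0.04,0,0,0,0],[0,0,-0.03,0,0,0,0],[0,0,0,0,0,0,0],[0,0,0,0,0,0,0]]]}}

```text
t: 7.85
ee_pos: [537.6, -64.7, 269.4]
orientation: [-3.007, 0.909, -0.0]
ft_force: [0.5, 0.1, -2.1]
width: 19.2
grasp_force: 30.0
```

{"name": "step_arm", "arguments": {"targets": [[[0,0,-0.02,0,0,0,0],[0,0,-0.02,0,0,0,0],[0,0,-0.01,0,0,0,0],[0,0,0,0,0,0,0],[0,0,0,0,0,0,0]]]}}

```text
t: 8.48
ee_pos: [537.7, -64.7, 268.9]
orientation: [-3.007, 0.909, -0.001]
ft_force: [-7.6, 0.1, 21.1]
width: 19.1
grasp_force: 30.0
```

{"name": "step_arm", "arguments": {"targets": [[[0,0,0.02,0,0,0,0],[0,0,0,0,0,0,0.35],[0,0,0,0,0,0,0.6],[0,0,0,0,0,0,0.6],[0,0,0,0,0,0,0.6]]]}}

```text
t: 9.1
ee_pos: [537.6, -64.7, 267.5]
orientation: [3.007, -0.909, -0.0]
ft_force: [0.1, -1.1, -0.3]
width: 52.4
grasp_force: 0.0
```

{"name": "step_arm", "arguments": {"targets": [[[0,0,0.2,0,0,0,0.6],[0,0,0.5,0,0,0,0.6],[0,0,0.5,0,0,0,0.6],[0,0,0.4,0,0,0,0.6],[0,0,0,0,0,0,0.6]]]}}

```text
t: 9.72
ee_pos: [538.1, -64.8, 349.6]
orientation: [-3.007, 0.909, -0.006]
ft_force: [0.1, 0.5, -0.2]
width: 52.7
grasp_force: 0.0
```

```bash
python3 snap.py side s3; python3 snap.py wrist w4; python3 -c "
import cv2,numpy as np;a=cv2.imread('pics/s3.png');b=cv2.imread('pics/w4.png')
cv2.imwrite('pics/c4.png',np.hstack([cv2.resize(a[160:340,200:380],(400,400),interpolation=2),cv2.resize(b[:400,150:550],(400,400))]))"
```

```text
cam at [244. 691. 570.]
t 9.775
qpos [-0.14  0.38  1.86  0.    0.9   2.02]
ee_pos [537.64 -64.73 348.41]
orientation [-3.01  0.91 -0.  ]
ft_force [-0.64  0.05 -0.8 ]
width 52.8055465172274
grasp_force 0.0
cam at [ 597. -104.  329.]
t 9.825
qpos [-0.14  0.38  1.86 -0.    0.9   2.02]
ee_pos [537.36 -64.71 347.62]
orientation [-3.01  0.91 -0.  ]
ft_force [ 0.29 -0.65  0.3 ]
width 52.66543207771112
grasp_force 0.0
```

View pics/c4.png

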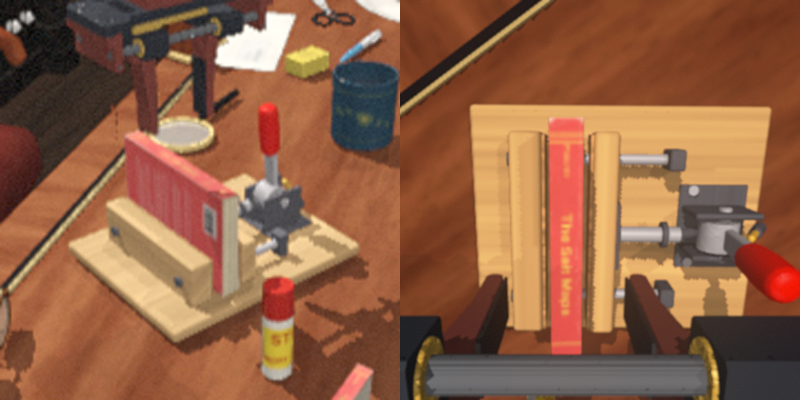

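The diary stands upright, spine up, between the jaws and centred; the lever grip is free. Next I close the fingers above the gap between diary and lever.

{"name": "step_arm", "arguments": {"targets": [[[-0.35,-0.52,0,0,0,0,0],[-0.35,-0.52,0,0,0,0,0],[0,0,0,0,0,0,0],[0,0,0,0,0,0,0],[0,0,0,0,0,0,0]]]}}

```text
t: 10.45
ee_pos: [503.0, -116.2, 347.4]
orientation: [-3.007, 0.908, 0.0]
ft_force: [0.4, 0.0, 0.4]
width: 6.3
grasp_force: 0.0
```

{"name": "step_arm", "arguments": {"targets": [[[0,0,-0.3,0,0,0,0],[0,0,-0.4,0,0,0,0],[0,0,-0.3,0,0,0,0],[0,0,0,0,0,0,0],[0,0,0,0,0,0,0]]]}}

```text
t: 11.08
ee_pos: [502.8, -116.7, 297.8]
orientation: [-3.007, 0.909, -0.0]
ft_force: [0.5, -0.4, 0.6]
width: 0.8
grasp_force: 0.0
```

{"name": "step_arm", "arguments": {"targets": [[[-0.15,-0.23,0,0,0,0,0],[-0.15,-0.23,0,0,0,0,0],[-0.15,-0.23,0,0,0,0,0],[-0.15,-0.23,-0.02,0,0,0,0],[-0.15,-0.23,-0.06,0,0,0,0]]]}}

```text
t: 11.7
ee_pos: [465.0, -174.9, 294.8]
orientation: [-3.005, 0.911, -0.004]
ft_force: [2.3, 6.8, 4.6]
width: 0.7
grasp_force: 3.6
```

{"name": "step_arm", "arguments": {"targets": [[[-0.13,-0.2,-0.12,0,0,0,0],[-0.13,-0.2,-0.16,0,0,0,0],[-0.13,-0.2,-0.2,0,0,0,0],[-0.09,-0.13,-0.2,0,0,0,0],[-0.04,-0.07,-0.14,0,0,0,0]]]}}

```text
t: 12.32
ee_pos: [438.4, -214.7, 251.8]
orientation: [-3.007, 0.91, 0.002]
ft_force: [-0.0, 0.8, -0.0]
width: 0.6
grasp_force: 0.0
```

The contact force is gone, so the lever has probably snapped over. I'll retreat upward and look.

{"name": "step_arm", "arguments": {"targets": [[[0,0,0.5,0,0,0,0],[0,0,0.8,0,0,0,0],[0,0,0.8,0,0,0,0],[0,-0.8,0.5,0,0,0,0],[0,-0.8,0,0,0,0,0]]]}}

```text
t: 12.95
ee_pos: [439.7, -295.3, 384.8]
orientation: [3.006, -0.907, 0.007]
ft_force: [0.1, -0.4, -0.3]
width: 0.5
grasp_force: 0.0
```

```bash
python3 snap.py side s4; python3 snap.py wrist w5; python3 -c "
import cv2,numpy as np;a=cv2.imread('pics/s4.png');b=cv2.imread('pics/w5.png')
cv2.imwrite('pics/c5.png',np.hstack([cv2.resize(a[160:340,200:380],(400,400),interpolation=2),cv2.resize(b,(400,300))[[*range(300)]+[0]*100]]))"
```

```text
cam at [244. 691. 570.]
t 13.0
qpos [-0.62  0.31  1.85 -0.    0.97  1.54]
ee_pos [ 439.77 -298.9   384.08]
orientation [ 3.   -0.91  0.01]
ft_force [ 0.82 -3.54  0.33]
width 0.015218663566053073
grasp_force 0.0
cam at [ 500. -338.  365.]
t 13.05
qpos [-0.62  0.31  1.86 -0.    0.97  1.54]
ee_pos [ 439.36 -297.    383.16]
orientation [ 3.   -0.91  0.  ]
ft_force [0.59 0.08 0.56]
width 0.5620912888425885
grasp_force 0.0
```

View pics/c5.png

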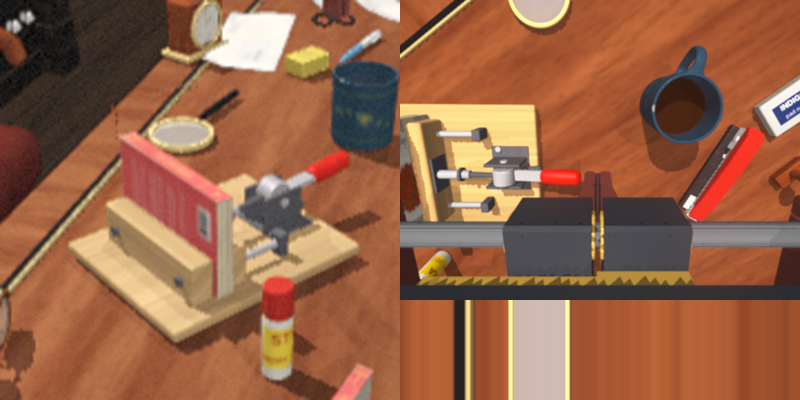

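The lever lies outward (grip at side ≈ (346,235)) and the moving jaw is against the diary. I'll check the grip's height with two views before handing in.

Run:
```python
from h import *
s=pickle.load(open("s4.pkl","rb"));w=pickle.load(open("w5.pkl","rb"))
def redc(d,x0,x1,y0,y1):
    h=cv2.cvtColor(d["pixels"],cv2.COLOR_RGB2HSV); m=((h[...,0]<6)|(h[...,0]>174))&(h[...,1]>190)&(h[...,2]>110)
    k=np.zeros_like(m);k[y0:y1,x0:x1]=1;y,x=np.nonzero(m&k);return np.array([(x.min()+x.max())/2,(y.min()+y.max())/2]),len(x)
a,na=redc(s,330,362,222,248);b,nb=redc(w,215,300,265,305);print(a,na,b,nb)
print(tri(s,a,w,b)); X=[427.8,-228.8,52]; print(proj(s,X),proj(w,X))
```

```text
[348. 234.] 135 [256.5 283. ] 1367
[ 425.95533697 -229.29843112   55.83124792]
[346.95027546 235.3705563 ] [255.95306491 280.46745137]
```

```bash
python3 -c "
from workcell import ctrl
print(ctrl.close_job())"
```

```text
the job is handed in; nothing more can be done
None
```

The diary stands spine up and centred in the press, the lever has snapped closed and the jaws grip it; I handed the job in at about 13 s, with the mug and glue stick not touched (grip measured 56 mm up against 52 mm expected, within measuring error).

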